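# Press the end cap home with the ratchet clamp

### The job

Use the orange bench clamp to press the loose white cap fully home into the cardboard tube: pump the black trigger until the cap is home and the trigger turns stiff, and no harder, so as not to crush the tube. Then hold the red release button down until the jaw has sprung all the way back, and lay the capped tube in the blue tray. Work the clamp only by its trigger and release button, keep off the jaw and the cap, and leave the other things where they are.

Things in the scene. Friction and masses are not known exactly. Their poses are not given: they have to be found in the camera images.
- clamp: Orange one-hand ratchet clamp bolted to the bench. Origin on the bench under the middle of the tube cradle; x = pressing direction (along the tube, to the end stop), z up. Base plate x -200 to +90 mm, 80 wide, 12 thick. Two steel V cradles, 16 thick, at x = -37 and +37, top 57 high; between them the tube is free. End stop from x = 65, 64 wide, 86 high.
- pivot (a point): Trigger's hinge pin on the clamp's housing, at clamp x = -174, z = 105 mm. The orange housing spans clamp x -190 to -124, 60 mm wide, 90 mm high, the hinge ears on it 118 mm high. The jaw's toothed bar (22 x 12 mm) sticks out behind it, under the trigger, 60 mm above the bench.
- jaw: Moving jaw: steel plate 50 x 46 mm with a springy black rubber pad (40 mm disc) in front. Origin: middle of the pad's unsqueezed face. Clamp-frame x: -0.0992 fully back, -0.071 when it meets a cap that is home. Starts 0 to 12 mm forward on the ratchet (6 mm teeth); a spring pulls it back once freed. The pad yields 1 mm per 25 N; over 38 N on the cap crushes the tube.
- trigger_pad (a point): Where to press the black trigger: top of the paddle, 95 mm behind its pivot. The paddle is 26 mm wide, 118 long, rising backwards (clamp -x) at 0.45 rad at rest; this point is then at clamp x = -257, z = 151 mm. Push straight down here: a full stroke is about 38 mm, to a hard end stop; it springs back by itself.
- trigger (a joint): Trigger angle, rad: 0 at rest (up), 0.43 at the end stop. A full stroke moves the jaw on by one tooth (6 mm; it over-runs by 2 to 3 mm and falls back). Force felt at trigger_pad, pushing slowly: 4 to 6 N while the jaw moves free, 9 to 12 N while the cap slides in; once the cap is home, even in mid-stroke, it climbs about 1 N per mm: 14 to 15 N means home, 18 N crushes the tube.
- release_top (a point): Middle of the top of the red release button, 26 mm in diameter, 18 mm proud of the housing's roof (clamp x = -142, z = 108 mm). Push straight down; travel 8 mm, 2 N at first, 6 N fully down. From about 4 mm down the ratchet is free and the jaw springs back within 1 s; let go earlier and the teeth catch again.
- tube: Cardboard tube, 48 mm in diameter, 130 mm long, about 0.14 kg, lying in the cradles. Origin at its middle on its axis; x along the axis, the same way as the clamp's x; its far end (+x) is against or a few mm from the end stop, the loose cap is in the -x end. When taken, grip across the middle, between the cradles.
- cap: White push-in cap with a flange 50 mm in diameter and 6 mm thick. Origin at the middle of its outer face; in the tube's frame its x is -0.071 when it is home (flange on the tube's end) and lower by as much as it stands out (8 to 14 mm at the start). It needs about 12 N to slide and stays where it is pushed.
- tray: Open blue tray, outside 160 mm (x) by 220 mm (y) by 45 mm high, walls and floor 5 mm. Origin under its middle on the bench. Empty; the tube fits along its y.
- spare_tube: Bystander: finished tube with a white cap, standing upright, 48 mm in diameter, 136 mm high. Origin under its middle.
- spare_cap: Bystander: white cap lying flange up, 50 mm across, 22 mm high. Origin under its middle.
- tape_roll: Bystander: amber roll of tape lying flat, 100 mm across, 48 mm high. Origin under its middle.
- canister: Bystander: white plastic bottle, 72 mm across, 150 mm high. Origin under its middle.
- mug: Bystander: blue mug, 80 mm across, 90 mm high. Origin under its middle.
- carton: Bystander: small cardboard carton, 110 x 80 x 60 mm. Origin under its middle.
- stapler: Bystander: grey and black desk stapler, 150 mm long, 34 wide, 54 high. Origin under its middle.
There are look-alikes about, which are no part of the job. What is shaped like the tube but pink or yellow is not meant.

How it is judged:
On the way, in this order (a step that is already met when the one before it is completed fails the run):
1. the clamp's jaw has pressed the cap home: flange within 1 mm of the tube's end, the jaw's pad on it (x of cap in the frame of tube above -0.072 m and contact force between jaw and cap above 5 N), for 0.1 s.
2. the release has let the jaw spring back to within 3 mm of its rear end (x of jaw in the frame of clamp below -0.0962 m), for 0.2 s.
At the end, for the whole second after the job is handed in: The cap is home in the tube (within 1 mm), the clamp's jaw is back within 3 mm of its rear end, and the tube lies level on the floor of the blue tray, at rest (x of cap in the frame of tube above -0.072 m and x of jaw in the frame of clamp below -0.0962 m and x of tube in the frame of tray between -0.075 and 0.075 m and y of tube in the frame of tray between -0.06 and 0.06 m and height (world z) of tube below 0.037 m and angle between tube's own x axis and vertical between 1.4 and 1.74 rad and linear speed of tube below 0.03 m/s); the robot touches nothing.
It fails at once if the jaw presses on the cap with more than 38 N and crushes the tube (contact force between jaw and cap above 38 N).
It fails at once if the robot pushes on the cap or the jaw itself (more than 3 N) (contact force between any of the arm, the fingers and cap above 3 N or contact force between any of the arm, the fingers and jaw above 3 N).
It fails at once if the tube is dropped or thrown (faster than 0.8 m/s) (linear speed of tube above 0.8 m/s).
It fails at once if another thing is moved more than 30 mm (distance of any of spare_tube, spare_cap, tape_roll, canister, mug, carton, stapler from where it was at the start of the episode above 0.03 m).
It also fails if it takes over 67 s, if anything falls off the work surface, if the arm or the gripper's body presses on something with over 40 N, if the wrist force passes 120 N, or if a joint passes its speed limit or range.

### The arm

A 6-joint arm with a two-finger parallel gripper is mounted at the origin on the work surface. World frame = base frame: x ahead of the robot, y to its left, z up, the work surface at z = 0. Lengths are in m, angles in rad, forces in N, time in s.
With the tool pointing down it reaches from about 0.15 to 0.775 m from the base axis. Payload 6.1 kg.
Tool frame: the origin (TCP) lies on the mounting face of the last link; the fingertips stand 173 mm ahead of it and the grasp point (between the pads) lies 155 mm ahead of it (arm.tip_reach is the z of the fingertips in the tool frame, in m); z points along the fingers, y is the line along which they close (so a half turn about z gives the same grasp; the last joint's range is limited). The gripper opens to 85 mm and grips with 20 to 120 N. Pads are 22 mm wide; open, the fingers measure 114 mm over their backs; the gripper's body (76 mm by 85 mm) begins 54 mm behind the grasp point. The pads swing forward as they close: fully open they stand 13 mm farther back than shut.
Start: joints at [-1.208, 0.126, -0.04, 1.405, 0, 1.571], TCP at [0.186, -0.491, 0.405] pointing down, gripper open.
Joint ranges: [-2.72, 2.72], [-0.95, 1.95], [-1.27, 1.35], [-1.78, 2.02], [-1.46, 1.47], [-3.14, 3.14]. Speed limits (rad/s): [2.39, 2.39, 3.01, 3.14, 3.14, 3.14].

### API

Orientations are given as [roll, pitch, yaw] about the fixed x, y, z axes, in that order (R = Rz(yaw) Ry(pitch) Rx(roll)).
In Python, from plant import observe, cams, arm gives the robot as it stands.
- The arm moves only by the tool arm_command, never from a script. Its arguments are lists of equal length, an entry for each row: "dp": the shift along the tool's x, y, z in units of 25 mm (1.0 is 25 mm), a list of three; "delta_rot": the turn, a rotation vector about the tool's x, y, z in degrees, a list of three. A call has 1 to 12 rows; each row shifts and turns the commanded pose from where the row before left it, along the tool's axes as they then stand; what a row does not reach is not made up. A row lasts 1/12 s, in which the tool goes at most 41.7 mm and 7.16 degrees, less where a joint would pass 70% of its speed; a pose out of reach is approached as far as the arm can. A call is refused whole if a number of a shift passes 1 or a number of a turn 7.16, either way. A call with a gripper value outside its range is refused whole. "claw" is the finger opening in mm, from 0 to 85.4, set as the call begins (left out, the last holds). The fingers move at their own pace and stop on an object; "force" is the grip in N (left out, the last holds). Time passes only in rows, so rows that do not move let the fingers close. It gives the time, the measured TCP pose, the force, the opening and the grip force at its end, in the units of the state.
- observe(): the state, without advancing time (a new reading comes with each control period).
- cams.capture(name): name is "side" or "top"; returns a dict with "frame" (384x512x3 uint8, red, green, blue), "fx", "fy", "cx", "cy" (pixels), "R" (3x3) and "t" (3): a world point X has camera coordinates R X + t. Camera axes: x right, y down, z forward; pixel columns grow to the right and rows downward; lengths in m; the calibration is good to about 2 mm. A picture is of the moment at which its call begins. There is no depth.
- arm.job_done(): hands the job in; it is judged then, once.
Trained networks look in the newest picture that a camera, given by its name, has taken for a name from the list of things; names that differ only in an ending like _2 or _b are one class to them, and where a whole thing is asked for, a point or a joint stands for the part that bears it (a point fixed in the world has none). Each returns a list of dicts, best first, with "score" (0 to 1); they miss things now and then, are a little off and sometimes report something else, mostly with a low value. They report only what shows in the picture. A call takes as long as a camera call. They do not tell look-alikes from the thing itself.
- cams.recognise(camera, query): "xy" ([column, row] in pixels, amid what is visible of it).
- cams.cut_out(camera, query): "pixels" (384x512 bool, what is visible of it) and "xy" ([column, row] in pixels, amid what is visible of it).
The state is a dict: "clock": time; "joint_positions": joint angles; "qd": joint speeds; "effort": joint torques, N m; "eef_pos": TCP position; "tool_rot": TCP orientation; "ft_force": force on the tool from outside, world axes, zero at the start; "moment": the same for the moment, N m; "width": finger opening in m; "gripper_force": force on a finger pad.
Only numpy, scipy, OpenCV 4.12 (cv2) and the standard library are available. Lean on these libraries where they do the work, as an engineer would, in place of code of your own. Each camera call takes 0.05 s, during which the arm holds its last target. There are 200 camera calls.

## Working session

There is one attempt and no reset: what is moved stays moved. The work goes in short steps, Python scripts to look and compute and a tool call to move; the robot and the scene stay as the last step left them, time stands still between calls to the robot, and variables do not carry over. Pictures are saved under pics/ and viewed, at most 10 in all, crops included, and the job is handed in when it is done.

Besides the shell and the picture viewer there is one more tool, called after "Call:" by a JSON object that holds its "name" and its "arguments". arm_command: Moves the arm, as the interface text tells. Its arguments: {"type":"object","properties":{"dp":{"type":"array"},"delta_rot":{"type":"array"},"claw":{"type":"number"},"force":{"type":"number"}},"required":["dp","delta_rot"]}

```bash
mkdir -p pics; ls
cat > h.py <<'E'
import numpy as np,cv2
from plant import observe,cams,arm
def cap(n,f):
    c=cams.capture(n); cv2.imwrite(f'pics/{f}.png',c['frame'][:,:,::-1]); return c
def proj(c,X):
    p=np.array(c['R'])@np.array(X)+np.array(c['t']); return np.array([c['fx']*p[0]/p[2]+c['cx'],c['fy']*p[1]/p[2]+c['cy']])
def ray(c,uv,z):
    R=np.array(c['R']);t=np.array(c['t']);o=-R.T@t
    d=R.T@np.array([(uv[0]-c['cx'])/c['fx'],(uv[1]-c['cy'])/c['fy'],1]); return o+d*(z-o[2])/d[2]
E
python3 - <<'E'
from h import *
import pickle
cs={n:cap(n,n+'0') for n in('top','side')}
pickle.dump(cs,open('c.pkl','wb'))
for n in cs:
    c=cs[n];print(n,'pos',-np.array(c['R']).T@np.array(c['t']),c['fx'])
    for q in ['clamp','jaw','trigger_pad','release_top','pivot','tube','cap','tray','canister','mug','carton','stapler','tape_roll','spare_cap']:
        print(q,[(np.round(r['xy'],1).tolist(),round(r['score'],2)) for r in cams.recognise(n,q)[:4]])
a=cv2.imread('pics/top0.png');b=cv2.imread('pics/side0.png')
for n,i in(('top',a),('side',b)): cv2.imwrite(f'pics/{n}0b.png',cv2.resize(i,(800,600)))
s=observe();print(s)
E
```

```text
pics
top pos [0.38458769 0.05333922 1.25552203] 357.5767139601184
clamp [([265.7, 193.5], 0.72), ([294.3, 189.9], 0.23)]
jaw []
trigger_pad [([295.4, 188.6], 0.83)]
release_top [([267.3, 192.2], 0.56)]
pivot [([266.9, 193.7], 0.64), ([258.4, 192.8], 0.61), ([167.1, 231.6], 0.27)]
tube [([226.1, 202.4], 0.91), ([112.1, 248.3], 0.85), ([306.2, 242.9], 0.81), ([210.5, 141.3], 0.76)]
cap []
tray [([270.2, 143.9], 0.97)]
canister [([374.4, 217.5], 0.57)]
mug [([158.5, 139.7], 0.63), ([263.4, 195.5], 0.38)]
carton [([374.8, 145.1], 0.64)]
stapler [([167.4, 231.9], 0.87)]
tape_roll [([368.4, 189.3], 0.94)]
spare_cap [([163.9, 166.4], 0.63)]
side pos [0.14752944 1.22354927 0.76855136] 461.8978541789737
clamp [([268.1, 232.9], 0.82)]
jaw [([243.4, 160.3], 0.4)]
trigger_pad [([267.2, 174.4], 0.56)]
release_top [([262.8, 191.8], 0.42)]
pivot [([261.6, 232.8], 0.64), ([207.7, 204.9], 0.62)]
tube [([315.5, 202.1], 0.88), ([281.1, 344.9], 0.76), ([259.4, 217.8], 0.67), ([185.3, 237.8], 0.56)]
cap [([318.6, 209.1], 0.51)]
tray [([205.3, 205.8], 0.7)]
canister [([312.5, 161.9], 0.62)]
mug [([165.1, 
[... 201 characters left out ...]
lock': 1.5, 'joint_positions': array([-1.20799405e+00,  1.25866424e-01, -3.95941204e-02,  1.40544005e+00,
       -2.64284857e-05,  1.57082227e+00]), 'qd': array([-4.03104883e-04,  4.98005621e-04,  2.13799162e-06,  1.24880297e-03,
       -9.61398834e-04, -8.02743297e-04]), 'effort': array([ 1.24776067e-03, -4.35705364e+01,  3.53080630e+01,  1.57102404e-03,
        9.12234486e-05, -3.72599828e-06]), 'eef_pos': array([ 0.18631455, -0.49082002,  0.40466235]), 'tool_rot': array([-3.14148839e+00,  2.64311901e-05,  3.62776335e-01]), 'ft_force': array([-0.04539742,  0.85187302, -0.99035446]), 'moment': array([ 0.00610388,  0.04386554, -0.01402472]), 'gripper_force': 0.0, 'width': 0.0852078496305121}
```

View pics/top0b.png

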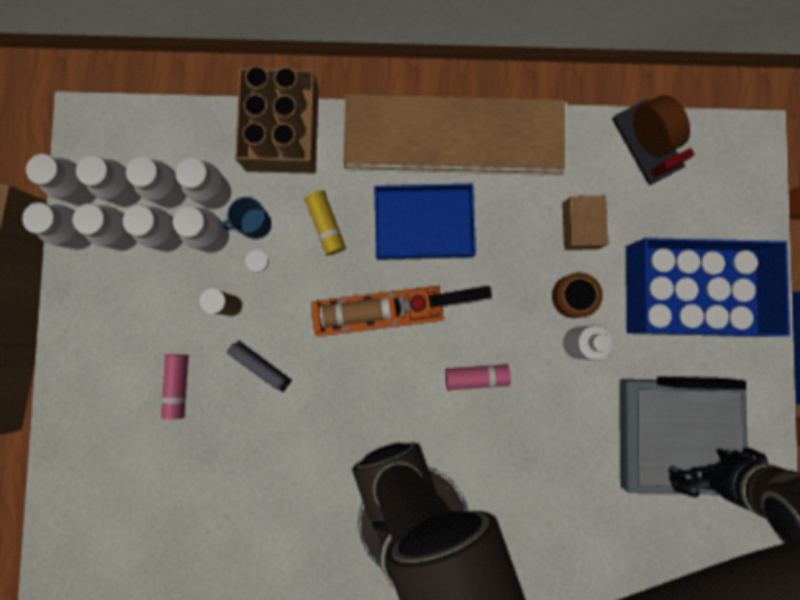

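View pics/side0b.png

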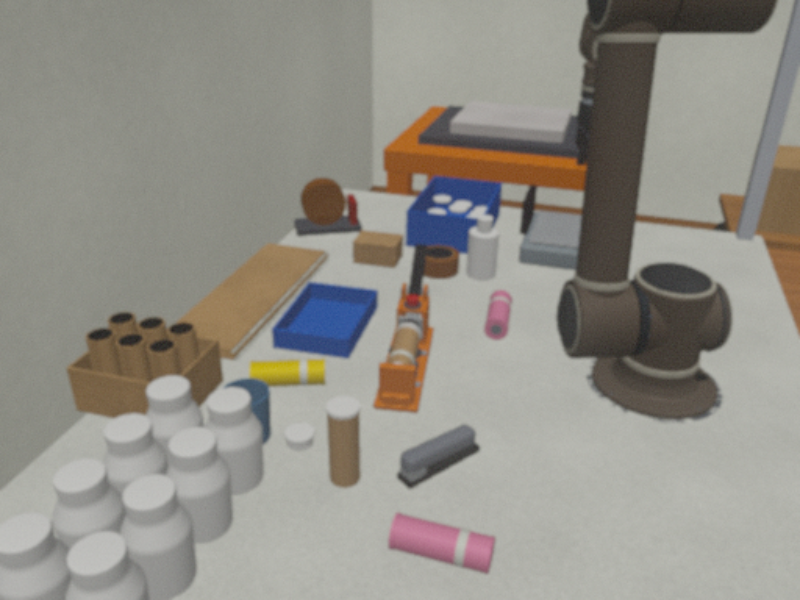

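The top view shows the clamp at about (380,310) of 800 with its x pointing left (world +y), the trigger to the right at (490,293) and the red button at (418,303). The blue tray is at (425,220). The side view agrees: tube in the cradles, tray beside it.

```bash
cat > fit.py <<'E'
from h import *
import pickle
from scipy.optimize import minimize
cs=pickle.load(open('c.pkl','rb'));S=4
def box(x0,x1,w,z0,z1): return [[x,y,z] for x in(x0,x1) for y in(-w/2,w/2) for z in(z0,z1)]
B=[box(-.2,.09,.08,0,.012),box(.065,.09,.064,0,.086),box(-.19,-.124,.06,0,.09)]
def T(p,P): 
    c,s=np.cos(p[2]),np.sin(p[2]);P=np.array(P,float);return np.c_[p[0]+c*P[:,0]-s*P[:,1],p[1]+s*P[:,0]+c*P[:,1],P[:,2]]
def ren(c,p,boxes):
    m=np.zeros((384*S,512*S),np.uint8)
    for b in boxes:
        uv=np.array([proj(c,X) for X in T(p,b)]);h=cv2.convexHull(((uv+.5)*S).astype(np.float32))
        cv2.fillConvexPoly(m,np.round(h*16).astype(np.int32),1,shift=4)
    return cv2.resize(m.astype(np.float32),(512,384),interpolation=cv2.INTER_AREA)
def near(n,m,uv,r=70):
    yy,xx=np.mgrid[:384,:512];return m&(np.hypot(xx-uv[0],yy-uv[1])<r)
hsv={n:cv2.cvtColor(cs[n]['frame'],cv2.COLOR_RGB2HSV) for n in cs}
if __name__=='__main__':
    cc={'top':(243,198),'side':(260,220)}
    tgt={};red={};blue={}
    for n in cs:
        h,s,v=cv2.split(hsv[n])
        o=near(n,(h>4)&(h<14)&(s>165)&(v>70),cc[n],60); o=cv2.morphologyEx(o.astype(np.uint8),cv2.MORPH_OPEN,np.ones((2,2)))
        tgt[n]=o.astype(np.float32)
        r=near(n,((h<3)|(h>174))&(s>150),{'top':(267,194),'side':(264,192)}[n],10);red[n]=np.argwhere(r).mean(0)[::-1];print(n,o.sum(),r.sum(),red[n])
        bl=near(n,(h>105)&(h<125)&(s>140),{'top':(271,142),'side':(208,203)}[n],60);blue[n]=cv2.morphologyEx(bl.astype(np.uint8),cv2.MORPH_CLOSE,np.ones((3,3))).astype(np.float32)
        vis=cs[n]['frame'][:,:,::-1].copy();vis[o>0]=(0,255,0);vis[r]=(255,0,0);vis[bl]=(0,255,255);u,w=cc[n];tgt[n+'v']=cv2.resize(vis[w-75:w+75,u-75:u+75],(400,400))
    # clamp: closed silhouettes
    filled={n:cv2.fillPoly(np.zeros((384,512),np.uint8),[cv2.convexHull(np.argwhere(tgt[n]>0)[:,::-1].astype(np.int32))],1).astype(np.float32) for n in cs}
    def hull(c,p):
        m=np.zeros((384*S,512*S),np.uint8);uv=np.array([proj(c,X) for b in B for X in T(p,b)])
        cv2.fillConvexPoly(m,np.round(cv2.convexHull(((uv+.5)*S).astype(np.float32))*16).astype(np.int32),1,shift=4)
        return cv2.resize(m.astype(np.float32),(512,384),interpolation=cv2.INTER_AREA)
    g=lambda c,uv,z:ray(c,uv,z)
    rt=g(cs['top'],red['top'],.108);rs=g(cs['side'],red['side'],.105);print('red',rt,rs)
    p0=np.array([rt[0],rt[1]+.142,1.65])
    for names in(['top'],['side'],['top','side']):
        f=lambda p:sum(np.abs(hull(cs[n],p)-filled[n]).sum()/filled[n].sum() for n in names)
        r=minimize(f,p0,method='Nelder-Mead',options=dict(initial_simplex=p0+np.array([[0,0,0],[.02,0,0],[0,.02,0],[0,0,.1]]),maxiter=150))
        print(names,r.x,r.fun,'btn',T(r.x,[[-.142,0,.108]]),'pad',T(r.x,[[-.257,0,.151]]))
        pc=r.x
    TB=[box(-.08,.08,.22,0,.045)]
    q0=np.array([*g(cs['top'],(271,142),.02)[:2],0])
    for names in(['top'],['side'],['top','side']):
        f=lambda p:sum(np.abs(ren(cs[n],p-[0,0,0],TB)-blue[n]).sum()/blue[n].sum() for n in names)
        r=minimize(f,q0,method='Nelder-Mead',options=dict(initial_simplex=q0+np.array([[0,0,0],[.02,0,0],[0,.02,0],[0,0,.1]]),maxiter=150))
        print('tray',names,r.x,r.fun)
    for n in cs:
        vis=tgt[n+'v'];u,w=cc[n]
        for b in B+TB:
            P=T(pc if b in B else r.x,b)
            for i in range(8):
                for j in range(i):
                    if bin(i^j).count('1')==1:
                        a,bb=[tuple(int(x) for x in (proj(cs[n],P[k])+.5-[u-75,w-75])*400/150) for k in(i,j)];cv2.line(vis,a,bb,(0,0,255) ,1)
    cv2.imwrite('pics/fit.png',np.hstack([tgt['topv'],tgt['sidev']]))
E
python3 fit.py
```

```text
top 733 55 [267.21818182 193.47272727]
side 60 27 [263.74074074 191.07407407]
red [0.47000094 0.00368256 0.108     ] [0.46987745 0.01063533 0.105     ]
['top'] [0.44739055 0.13441049 1.71908635] 0.09878148883581161 btn [[ 0.46837064 -0.00603108  0.108     ]] pad [[ 0.48536156 -0.11976898  0.151     ]]
['side'] [0.45200132 0.11120458 1.80057091] 0.3330835700035095 btn [[ 0.48434296 -0.02706334  0.108     ]] pad [[ 0.51053514 -0.13904089  0.151     ]]
['top', 'side'] [0.44623305 0.13194152 1.75904926] 0.5520123243331909 btn [[ 0.47280735 -0.00754973  0.108     ]] pad [[ 0.49432879 -0.12051798  0.151     ]]
tray ['top'] [ 0.65834486 -0.0103891   0.042186  ] 0.08186189085245132
tray ['side'] [ 0.66351707 -0.01361037  0.14965483] 0.2626456618309021
tray ['top', 'side'] [ 0.66049717 -0.01078684  0.08259424] 0.3639736771583557
```

View pics/fit.png

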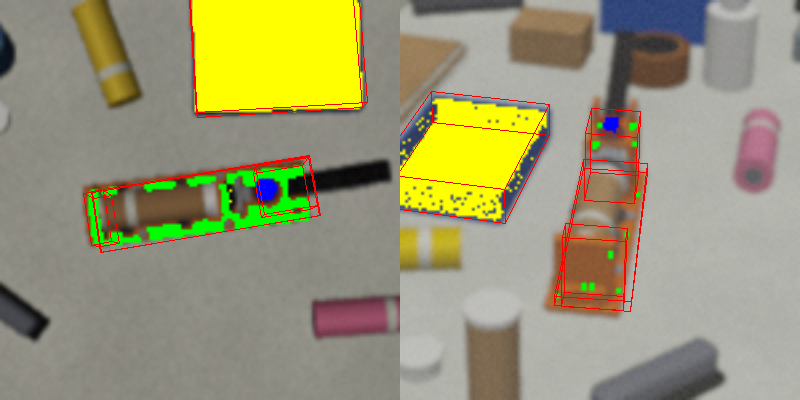

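The mask (green) misses most of the orange in the side view, so the fit is off. I'm loosening the colour limits.

```bash
sed -i "s/(h>4)&(h<14)&(s>165)&(v>70)/(h>2)\&(h<13)\&(s>120)\&(v>50)/; s/(h>105)&(h<125)&(s>140)/(h>100)\&(h<128)\&(s>100)/; s/'top':(243,198),'side':(260,220)/'top':(243,198),'side':(258,225)/; s/,cc\[n\],60)/,cc[n],{'top':52,'side':48}[n])/; s/'fit.png'/'fit2.png'/;s#pics/fit.png#pics/fit2.png#" fit.py
sed -i "s/o=cv2.morphologyEx(o.astype(np.uint8),cv2.MORPH_OPEN,np.ones((2,2)))/o=cv2.morphologyEx(o.astype(np.uint8),cv2.MORPH_OPEN,np.ones((2,2))); l,lab,st,_=cv2.connectedComponentsWithStats(cv2.dilate(o,np.ones((3,3)))); o=o*(lab==1+st[1:,4].argmax())/" fit.py
sed -i "s/\*400\/150) for k/*400\/150) for k/; s/bl=near/yy=0;bl=near/" fit.py
python3 fit.py
```

```text
top 939 55 [267.21818182 193.47272727]
side 35 27 [263.74074074 191.07407407]
red [0.47000094 0.00368256 0.108     ] [0.46987745 0.01063533 0.105     ]
['top'] [0.44732637 0.13552725 1.71656678] 0.05913561210036278 btn [[ 0.46795254 -0.00496674  0.108     ]] pad [[ 0.48465684 -0.11874708  0.151     ]]
['side'] [0.46145488 0.08650123 1.84008127] 18.50067901611328 btn [[ 0.49923288 -0.05038128  0.108     ]] pad [[ 0.52982773 -0.16123684  0.151     ]]
['top', 'side'] [0.45113641 0.0878212  1.80527243] 18.99932098388672 btn [[ 0.48412776 -0.05029314  0.108     ]] pad [[ 0.5108461 -0.1621463  0.151    ]]
tray ['top'] [ 0.65907603 -0.00944532  0.04245309] 0.05525515228509903
tray ['side'] [ 0.66083972 -0.01191963  0.10998377] 0.11437644064426422
tray ['top', 'side'] [ 0.65996756 -0.01006993  0.07564876] 0.17760330438613892
```

View pics/fit2.png

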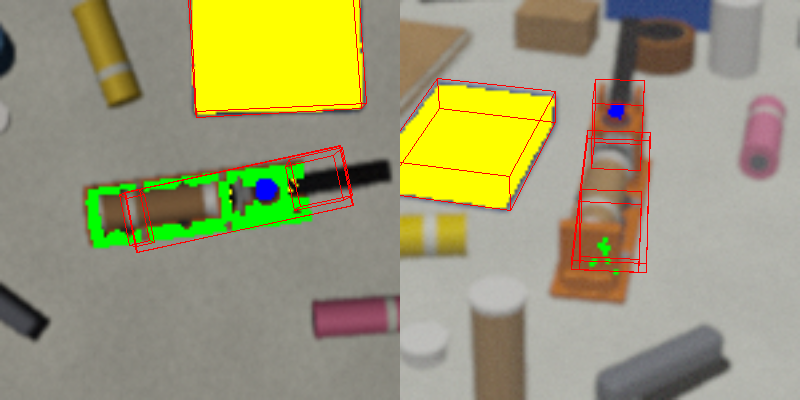

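The tray now fits in both views. The side orange mask still fails, so I'm checking its colours and fitting the clamp with the red button as a keypoint.

```bash
cat > fit3.py <<'E'
from fit import *
c=cs['side'];hs=hsv['side'].astype(int)
for uv in [(252,248),(265,235),(245,258),(268,210),(258,212),(263,198)]: print(uv,hs[uv[1],uv[0]])
m=(hs[...,0]<13)&(hs[...,1]>110)
cam={'top':near('top',(hsv['top'][...,0]>2)&(hsv['top'][...,0]<13)&(hsv['top'][...,1]>120)&(hsv['top'][...,2]>50),(243,198),52),
'side':near('side',m,(256,225),46)}
B2=B+[box(-.184,-.164,.03,.08,.118)]
W={}
for n in cam:
    o=cv2.morphologyEx(cam[n].astype(np.uint8),cv2.MORPH_OPEN,np.ones((2,2)))
    l,lab,st,_=cv2.connectedComponentsWithStats(cv2.dilate(o,np.ones((3,3))));o=o*(lab==1+st[1:,4].argmax())
    W[n]=cv2.fillPoly(np.zeros((384,512),np.uint8),[cv2.convexHull(np.argwhere(o>0)[:,::-1].astype(np.int32))],1).astype(np.float32)
    cam[n]=o
def hull(c,p):
    mm=np.zeros((384*S,512*S),np.uint8);uv=np.array([proj(c,X) for b in B2 for X in T(p,b)])
    cv2.fillConvexPoly(mm,np.round(cv2.convexHull(((uv+.5)*S).astype(np.float32))*16).astype(np.int32),1,shift=4)
    return cv2.resize(mm.astype(np.float32),(512,384),interpolation=cv2.INTER_AREA)
p0=np.array([.448,.142,1.70])
for names in(['top'],['side'],['top','side']):
    f=lambda p:sum(np.abs(hull(cs[n],p)-W[n]).sum()/W[n].sum() for n in names)
    r=minimize(f,p0,method='Nelder-Mead',options=dict(initial_simplex=p0+np.array([[0,0,0],[.02,0,0],[0,.02,0],[0,0,.1]]),maxiter=150))
    print(names,r.x,round(r.fun,3),'btn',T(r.x,[[-.142,0,.108]]),'pad',T(r.x,[[-.257,0,.151]]))
p=r.x
for n in cs: print(n,'btn px',proj(cs[n],T(p,[[-.142,0,.1]])[0]),'trig end',[proj(cs[n],T(p,[[-.174-.118*np.cos(.45),0,.105+.118*np.sin(.45)]])[0])])
h,s,v=cv2.split(hsv['top']);k=near('top',(v<60),(295,188),22);a=np.argwhere(k);print('black',k.sum(),a.mean(0)[::-1],a.max(0)[::-1]);t=a[a[:,1]>a[:,1].max()-2];print('trig tip',t.mean(0)[::-1])
out=[]
for n,cc in(('top',(243,198)),('side',(258,225))):
    u,w=cc;vis=cs[n]['frame'][:,:,::-1].copy();vis[cam[n]>0]=(0,255,0);vis=cv2.resize(vis[w-75:w+75,u-75:u+75],(400,400))
    for b in B2:
        P=T(p,b)
        for i in range(8):
            for j in range(i):
                if bin(i^j).count('1')==1:
                    q=[tuple(int(x) for x in (proj(cs[n],P[k])+.5-[u-75,w-75])*400/150) for k in(i,j)];cv2.line(vis,*q,(0,0,255),1)
    out.append(vis)
cv2.imwrite('pics/fit3.png',np.hstack(out))
E
python3 fit3.py
```

```text
(252, 248) [ 13 169 139]
(265, 235) [ 12 159 160]
(245, 258) [ 14 176 161]
(268, 210) [ 45   8 135]
(258, 212) [ 17 102 153]
(263, 198) [ 12 134 133]
['top'] [0.44713712 0.13724055 1.71535499] 0.059 btn [[ 0.46759303 -0.00327833  0.108     ]] pad [[ 0.48415944 -0.11707883  0.151     ]]
['side'] [ 0.53344001 -0.22058077  1.8472745 ] 7.95 btn [[ 0.57220165 -0.357188    0.108     ]] pad [[ 0.60359311 -0.46782062  0.151     ]]
['top', 'side'] [ 2.64172326 -6.69091795  1.73057697] 2.0 btn [[ 2.66431569 -6.83110919  0.108     ]] pad [[ 2.68261238 -6.94464434  0.151     ]]
top btn px [2051.2018148 -333.4251503] trig end [array([2160.86659152, -360.88840284])]
side btn px [247.08050525  -9.3178191 ] trig end [array([248.26312677, -13.62389115])]
black 304 [294.05592105 189.44078947] [313 195]
trig tip [312.46666667 186.73333333]
```

View pics/fit3.png

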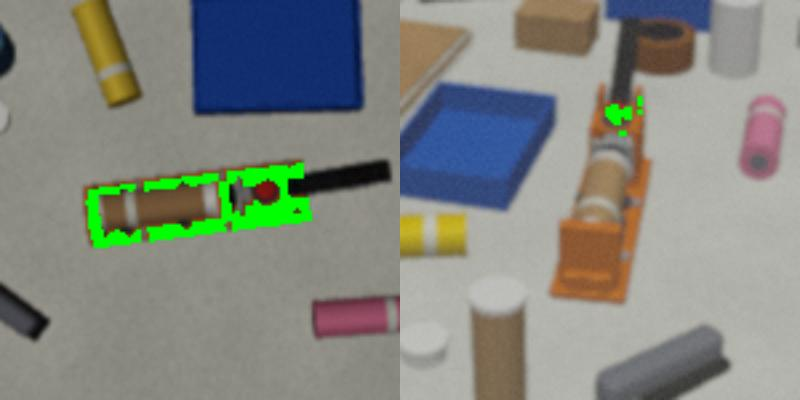

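```bash
sed -i "s/m=(hs\[...,0\]<13)&(hs\[...,1\]>110)/m=(hs[...,0]<17)\&(hs[...,1]>125)/; s/for n in cs: print(n,'btn/for n in cs: W[n][0,0]=0;print(n,W[n].sum(),'btn/" fit3.py
python3 fit3.py
```

```text
(252, 248) [ 13 169 139]
(265, 235) [ 12 159 160]
(245, 258) [ 14 176 161]
(268, 210) [ 45   8 135]
(258, 212) [ 17 102 153]
(263, 198) [ 12 134 133]
['top'] [0.44713712 0.13724055 1.71535499] 0.059 btn [[ 0.46759303 -0.00327833  0.108     ]] pad [[ 0.48415944 -0.11707883  0.151     ]]
['side'] [0.44989126 0.14459539 1.79897757] 1.316 btn [[0.48201256 0.00627611 0.108     ]] pad [[ 0.50802628 -0.10574302  0.151     ]]
['top', 'side'] [0.44620606 0.14212609 1.73733531] 1.493 btn [[0.46974543 0.00209074 0.108     ]] pad [[ 0.488809   -0.11131817  0.151     ]]
top 1932.0 btn px [267.59712745 193.74333605] trig end [array([312.64716036, 186.04569782])]
side 917.0 btn px [264.48686621 191.27905345] trig end [array([269.21730979, 156.7479636 ])]
black 304 [294.05592105 189.44078947] [313 195]
trig tip [312.46666667 186.73333333]
```

```bash
cat > fit4.py <<'E'
from fit import *
from scipy.optimize import least_squares
K=[('top',(267.2,193.5),(-.142,0,.102),2),('side',(263.7,191.1),(-.142,0,.102),2),('top',(312.5,186.7),(-.279,0,.155),1.5),
('side',(239.6,262.1),(.09,.04,0),1),('side',(268.1,263.2),(.09,-.04,0),1),('top',(285,204.7),(-.2,.04,.012),1),('top',(203.2,215.2),(.09,.04,.012),.5),
('side',(242.2,233.2),(.09,.032,.086),1),('side',(264,234),(.09,-.032,.086),.7)]
# clamp x ~ world +y => clamp +y ~ world -x: near-robot side; side cam sees +x world at left
K=[(n,uv,(X[0],-X[1] if n=='side' else X[1],X[2]),w) for n,uv,X,w in K]
f=lambda p:np.concatenate([w*(proj(cs[n],T(p,[X])[0])-uv) for n,uv,X,w in K])
r=least_squares(f,[.446,.142,1.71],loss='soft_l1');p=r.x;print(p)
for n,uv,X,w in K: print(n,uv,np.round(proj(cs[n],T(p,[X])[0])-uv,1))
print('btn',T(p,[[-.142,0,.108]]),'pad',T(p,[[-.257,0,.151]]),'tube',T(p,[[0,0,.06]]))
for n in cs:
    for q in('tube','trigger_pad'):
        d=[x for x in cams.cut_out(n,q) if np.hypot(*(np.array(x['xy'])-{'top':(243,198),'side':(260,215)}[n]))<60]
        for x in d[:1]:
            a=np.argwhere(x['pixels'])[:,::-1];C=a.mean(0);u,s,v=np.linalg.svd(a-C,full_matrices=False);print(n,q,C,len(a),v[0],a.min(0),a.max(0))
            if n=='top':
                z={'tube':.06,'trigger_pad':.13}[q];A=ray(cs[n],C-20*v[0],z);Bb=ray(cs[n],C+20*v[0],z);print('yaw',np.arctan2(*(Bb-A)[[1,0]]),'c',(A+Bb)/2)
E
python3 fit4.py
```

```text
[0.44910166 0.14261849 1.72353289]
top (267.2, 193.5) [ 0.4 -0.1]
side (263.7, 191.1) [ 0.5 -0.4]
top (312.5, 186.7) [-0.3 -0.3]
side (239.6, 262.1) [-0.5 -1.3]
side (268.1, 263.2) [-0.2  0.3]
top (285, 204.7) [-0.6 -0.2]
top (203.2, 215.2) [-1.6  0.2]
side (242.2, 233.2) [-0.2  1.8]
side (264, 234) [1.7 3.1]
btn [[0.47070603 0.00227159 0.108     ]] pad [[ 0.48820252 -0.11138963  0.151     ]] tube [[0.44910166 0.14261849 0.06      ]]
top tube [226.26619965 199.81085814] 571 [-0.990549    0.13715933] [205 192] [248 209]
yaw 1.731656088681698 c [0.44916862 0.13813697 0.06      ]
top trigger_pad [295.19505495 189.73076923] 364 [-0.98819036  0.15323126] [275 183] [314 196]
yaw 1.747922348910128 c [ 0.48227793 -0.08367712  0.13      ]
side tube [258.58432304 220.32779097] 421 [-0.29864493  0.95436429] [248 207] [268 233]
side trigger_pad [266.56363636 172.49454545] 275 [-0.13630786  0.99066653] [261 156] [272 189]
```

The clamp pose is about (0.449, 0.143, yaw 1.727), and the residuals are at most 1–2 px for the points that matter. Next I close the fingers and turn the tool to the clamp's yaw: 78.2°, which is 11 rows of −7.11°.

Call:
{"name": "arm_command", "arguments": {"dp": [[0,0,0],[0,0,0],[0,0,0],[0,0,0],[0,0,0],[0,0,0],[0,0,0],[0,0,0],[0,0,0],[0,0,0],[0,0,0]], "delta_rot": [[0,0,-7.11],[0,0,-7.11],[0,0,-7.11],[0,0,-7.11],[0,0,-7.11],[0,0,-7.11],[0,0,-7.11],[0,0,-7.11],[0,0,-7.11],[0,0,-7.11],[0,0,-7.11]], "claw": 0, "force": 30}}

```text
clock: 2.62
eef_pos: [0.1863, -0.4908, 0.4047]
tool_rot: [-3.142, -0.0, 1.734]
ft_force: [-0.6, -0.3, -0.0]
width: 0.0003
gripper_force: 0.0
```

Call:
{"name": "arm_command", "arguments": {"dp": [[0.8,0.87,0],[0.8,0.87,0],[0.8,0.87,0],[0.8,0.87,0],[0.8,0.87,0],[0.8,0.87,0],[0.8,0.87,0],[0.8,0.87,0],[0.8,0.87,0],[0.8,0.87,0],[0.8,0.87,0],[0.8,0.87,0]], "delta_rot": [[0,0,0],[0,0,0],[0,0,0],[0,0,0],[0,0,0],[0,0,0],[0,0,0],[0,0,0],[0,0,0],[0,0,0],[0,0,0],[0,0,0]]}}

```text
clock: 3.62
eef_pos: [0.4072, -0.2116, 0.4049]
tool_rot: [3.141, 0.0, 1.728]
ft_force: [0.2, -0.5, -0.0]
width: 0.0005
gripper_force: 0.0
```

Call:
{"name": "arm_command", "arguments": {"dp": [[0.69,0.77,0.2],[0.69,0.77,0.3],[0.69,0.77,0.5],[0.69,0.77,0.6],[0.71,0.77,0.6],[0,0,0.3],[0,0,0]], "delta_rot": [[0,0,0],[0,0,0],[0,0,0],[0,0,0],[0,0,0],[0,0,0],[0,0,0]]}}

```text
clock: 4.2
eef_pos: [0.4881, -0.1113, 0.3401]
tool_rot: [-3.138, -0.001, 1.73]
ft_force: [-1.2, -0.3, -0.1]
width: 0.0003
gripper_force: 0.0
```

Run:
```python
from h import *
a=cap('top','t1')['frame'];b=cap('side','s1')['frame']
f=lambda i,u,w:cv2.resize(i[w-60:w+60,u-60:u+60],(400,400),interpolation=cv2.INTER_CUBIC)[:,:,::-1]
cv2.imwrite('pics/v1.png',np.hstack([f(a,285,190),f(b,265,180)]))
s=observe();print(s['eef_pos'],s['ft_force'],arm.tip_reach)
```

```text
[ 0.48771809 -0.11244766  0.3422781 ] [-0.11799023  0.53023205  0.96398021] 0.1734
```

View pics/v1.png

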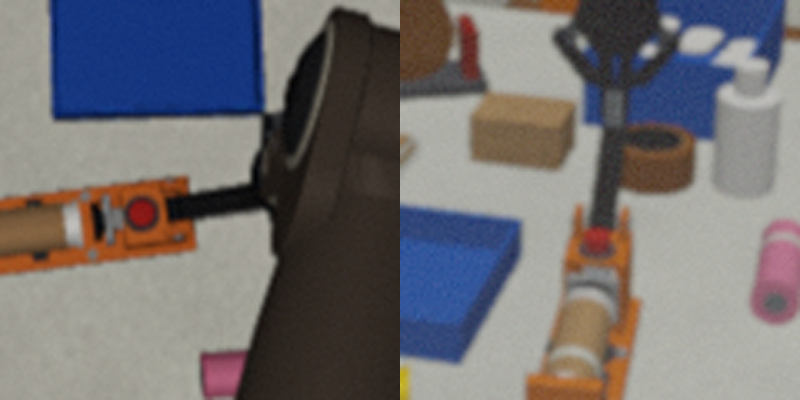

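The gripper is centred over the paddle: in the side crop the fingertip (612,100) is in line with the trigger. Pressing now.

Call:
{"name": "arm_command", "arguments": {"dp": [[0,0,0.2],[0,0,0.2],[0,0,0.2],[0,0,0.15],[0,0,0.15]], "delta_rot": [[0,0,0],[0,0,0],[0,0,0],[0,0,0],[0,0,0]]}}

```text
clock: 4.72
eef_pos: [0.488, -0.1128, 0.3199]
tool_rot: [3.141, 0.001, 1.727]
ft_force: [0.6, -0.6, 4.4]
width: 0.0001
gripper_force: 1.7
```

Call:
{"name": "arm_command", "arguments": {"dp": [[0,0,0.12],[0,0,0.12],[0,0,0.12],[0,0,0.12]], "delta_rot": [[0,0,0],[0,0,0],[0,0,0],[0,0,0]]}}

```text
clock: 5.05
eef_pos: [0.4883, -0.1124, 0.3079]
tool_rot: [3.141, 0.001, 1.728]
ft_force: [-0.3, -1.5, 5.1]
width: 0.0
gripper_force: 1.9
```

Call:
{"name": "arm_command", "arguments": {"dp": [[0,0,0.12],[0,0,0.12],[0,0,0.12]], "delta_rot": [[0,0,0],[0,0,0],[0,0,0]]}}

```text
clock: 5.3
eef_pos: [0.4883, -0.1123, 0.2987]
tool_rot: [3.141, 0.001, 1.728]
ft_force: [-0.6, -4.1, 4.6]
width: -0.0001
gripper_force: 2.2
```

Call:
{"name": "arm_command", "arguments": {"dp": [[0,0,0.12],[0,0,0.12],[0,0,0.1]], "delta_rot": [[0,0,0],[0,0,0],[0,0,0]]}}

```text
clock: 5.55
eef_pos: [0.4882, -0.1124, 0.2901]
tool_rot: [3.141, 0.001, 1.728]
ft_force: [1.2, -3.6, 5.7]
width: -0.0002
gripper_force: 2.4
```

Call:
{"name": "arm_command", "arguments": {"dp": [[0,0,-0.5],[0,0,-0.5],[0,0,-0.4],[0,0,0],[0,0,0]], "delta_rot": [[0,0,0],[0,0,0],[0,0,0],[0,0,0],[0,0,0]]}}

```text
clock: 5.97
eef_pos: [0.4882, -0.1122, 0.3252]
tool_rot: [3.141, 0.0, 1.728]
ft_force: [0.1, -0.5, 1.5]
width: -0.0002
gripper_force: 0.8
```

Call:
{"name": "arm_command", "arguments": {"dp": [[0,0,0.12],[0,0,0.12],[0,0,0.12],[0,0,0.12],[0,0,0.12]], "delta_rot": [[0,0,0],[0,0,0],[0,0,0],[0,0,0],[0,0,0]]}}

```text
clock: 6.38
eef_pos: [0.4881, -0.1124, 0.3098]
tool_rot: [3.141, 0.001, 1.728]
ft_force: [0.2, -2.7, 4.7]
width: 0.0002
gripper_force: 2.3
```

Call:
{"name": "arm_command", "arguments": {"dp": [[0,0,0.12],[0,0,0.12],[0,0,0.12]], "delta_rot": [[0,0,0],[0,0,0],[0,0,0]]}}

```text
clock: 6.63
eef_pos: [0.4882, -0.1124, 0.3009]
tool_rot: [3.141, 0.001, 1.728]
ft_force: [-0.3, -2.3, 4.6]
width: 0.0001
gripper_force: 2.2
```

Call:
{"name": "arm_command", "arguments": {"dp": [[0,0,0.12],[0,0,0.12],[0,0,0.1]], "delta_rot": [[0,0,0],[0,0,0],[0,0,0]]}}

```text
clock: 6.88
eef_pos: [0.4882, -0.1127, 0.2928]
tool_rot: [3.141, 0.002, 1.727]
ft_force: [-1.1, -5.1, 8.8]
width: 0.0002
gripper_force: 4.4
```

The cap has started to slide (8.8 N). I'll finish this stroke, then start the next in smaller checked steps.

Call:
{"name": "arm_command", "arguments": {"dp": [[0,0,0.08],[0,0,0.06]], "delta_rot": [[0,0,0],[0,0,0]]}}

```text
clock: 7.05
eef_pos: [0.4883, -0.113, 0.2897]
tool_rot: [3.141, 0.003, 1.727]
ft_force: [-0.6, -6.6, 9.5]
width: -0.0001
gripper_force: 4.5
```

Call:
{"name": "arm_command", "arguments": {"dp": [[0,0,-0.5],[0,0,-0.5],[0,0,-0.4],[0,0,0],[0,0,0]], "delta_rot": [[0,0,0],[0,0,0],[0,0,0],[0,0,0],[0,0,0]]}}

```text
clock: 7.47
eef_pos: [0.4882, -0.1122, 0.3241]
tool_rot: [3.141, 0.0, 1.728]
ft_force: [0.4, -0.8, 1.3]
width: 0.0
gripper_force: 0.9
```

Call:
{"name": "arm_command", "arguments": {"dp": [[0,0,0.12],[0,0,0.12],[0,0,0.12],[0,0,0.12]], "delta_rot": [[0,0,0],[0,0,0],[0,0,0],[0,0,0]]}}

```text
clock: 7.8
eef_pos: [0.4882, -0.1125, 0.3118]
tool_rot: [3.141, 0.001, 1.728]
ft_force: [-0.0, -2.2, 6.7]
width: -0.0001
gripper_force: 2.8
```

Call:
{"name": "arm_command", "arguments": {"dp": [[0,0,0.1],[0,0,0.1],[0,0,0.1]], "delta_rot": [[0,0,0],[0,0,0],[0,0,0]]}}

```text
clock: 8.05
eef_pos: [0.4883, -0.1128, 0.305]
tool_rot: [3.141, 0.003, 1.727]
ft_force: [-0.4, -4.9, 9.8]
width: -0.0003
gripper_force: 4.2
```

Call:
{"name": "arm_command", "arguments": {"dp": [[0,0,0.1],[0,0,0.1]], "delta_rot": [[0,0,0],[0,0,0]]}}

```text
clock: 8.22
eef_pos: [0.4884, -0.1129, 0.3002]
tool_rot: [3.14, 0.003, 1.727]
ft_force: [-0.8, -3.9, 9.3]
width: 0.0001
gripper_force: 4.2
```

Call:
{"name": "arm_command", "arguments": {"dp": [[0,0,0.08],[0,0,0.08]], "delta_rot": [[0,0,0],[0,0,0]]}}

```text
clock: 8.38
eef_pos: [0.4885, -0.113, 0.2962]
tool_rot: [3.14, 0.003, 1.727]
ft_force: [-0.3, -4.8, 9.4]
width: 0.0
gripper_force: 4.2
```

Call:
{"name": "arm_command", "arguments": {"dp": [[0,0,0.08],[0,0,0.08]], "delta_rot": [[0,0,0],[0,0,0]]}}

```text
clock: 8.55
eef_pos: [0.4885, -0.1131, 0.2923]
tool_rot: [3.14, 0.004, 1.727]
ft_force: [0.8, -6.5, 10.3]
width: -0.0002
gripper_force: 4.6
```

Call:
{"name": "arm_command", "arguments": {"dp": [[0,0,0.08],[0,0,0.04]], "delta_rot": [[0,0,0],[0,0,0]]}}

```text
clock: 8.72
eef_pos: [0.4886, -0.1132, 0.2892]
tool_rot: [3.14, 0.004, 1.727]
ft_force: [-0.1, -6.6, 10.7]
width: 0.0003
gripper_force: 4.6
```

Call:
{"name": "arm_command", "arguments": {"dp": [[0,0,-0.5],[0,0,-0.5],[0,0,-0.4],[0,0,0],[0,0,0]], "delta_rot": [[0,0,0],[0,0,0],[0,0,0],[0,0,0],[0,0,0]]}}

```text
clock: 9.13
eef_pos: [0.4882, -0.1123, 0.3235]
tool_rot: [3.141, 0.001, 1.728]
ft_force: [1.0, -1.4, 1.5]
width: -0.0003
gripper_force: 1.0
```

Call:
{"name": "arm_command", "arguments": {"dp": [[0,0,0.1],[0,0,0.1],[0,0,0.1],[0,0,0.1]], "delta_rot": [[0,0,0],[0,0,0],[0,0,0],[0,0,0]]}}

```text
clock: 9.47
eef_pos: [0.4882, -0.1125, 0.3133]
tool_rot: [3.141, 0.001, 1.728]
ft_force: [1.2, -1.5, 5.8]
width: 0.0002
gripper_force: 2.2
```

Call:
{"name": "arm_command", "arguments": {"dp": [[0,0,0.08],[0,0,0.08]], "delta_rot": [[0,0,0],[0,0,0]]}}

```text
clock: 9.63
eef_pos: [0.4882, -0.1126, 0.3096]
tool_rot: [3.141, 0.002, 1.727]
ft_force: [-1.0, -3.7, 7.8]
width: 0.0001
gripper_force: 3.5
```

Call:
{"name": "arm_command", "arguments": {"dp": [[0,0,0.08],[0,0,0.06]], "delta_rot": [[0,0,0],[0,0,0]]}}

```text
clock: 9.8
eef_pos: [0.4883, -0.1128, 0.3065]
tool_rot: [3.141, 0.003, 1.727]
ft_force: [-0.9, -4.2, 9.1]
width: -0.0002
gripper_force: 3.9
```

Call:
{"name": "arm_command", "arguments": {"dp": [[0,0,0.06],[0,0,0.06]], "delta_rot": [[0,0,0],[0,0,0]]}}

```text
clock: 9.97
eef_pos: [0.4884, -0.1129, 0.3037]
tool_rot: [3.14, 0.003, 1.727]
ft_force: [-0.1, -4.8, 8.6]
width: -0.0
gripper_force: 4.2
```

Call:
{"name": "arm_command", "arguments": {"dp": [[0,0,0.06],[0,0,0.05]], "delta_rot": [[0,0,0],[0,0,0]]}}

```text
clock: 10.13
eef_pos: [0.4884, -0.1129, 0.3009]
tool_rot: [3.14, 0.003, 1.727]
ft_force: [-0.5, -5.6, 9.4]
width: 0.0
gripper_force: 4.4
```

Call:
{"name": "arm_command", "arguments": {"dp": [[0,0,0.06],[0,0,0.05]], "delta_rot": [[0,0,0],[0,0,0]]}}

```text
clock: 10.3
eef_pos: [0.4885, -0.1132, 0.2985]
tool_rot: [3.14, 0.004, 1.727]
ft_force: [-1.1, -5.1, 12.5]
width: -0.0002
gripper_force: 5.6
```

Call:
{"name": "arm_command", "arguments": {"dp": [[0,0,0.06],[0,0,0.05]], "delta_rot": [[0,0,0],[0,0,0]]}}

```text
clock: 10.47
eef_pos: [0.4885, -0.1134, 0.2961]
tool_rot: [3.14, 0.005, 1.727]
ft_force: [-1.5, -7.3, 13.6]
width: 0.0001
gripper_force: 6.3
```

Call:
{"name": "arm_command", "arguments": {"dp": [[0,0,0.06],[0,0,0.05]], "delta_rot": [[0,0,0],[0,0,0]]}}

```text
clock: 10.63
eef_pos: [0.4885, -0.1136, 0.2938]
tool_rot: [3.14, 0.006, 1.726]
ft_force: [-2.6, -8.6, 14.6]
width: 0.0001
gripper_force: 7.0
```

14.6 N with the climb means the cap is home. I'm holding briefly, then reading the force and looking.

Call:
{"name": "arm_command", "arguments": {"dp": [[0,0,0],[0,0,0],[0,0,0]], "delta_rot": [[0,0,0],[0,0,0],[0,0,0]]}}

```text
clock: 10.88
eef_pos: [0.4885, -0.1137, 0.2939]
tool_rot: [3.14, 0.006, 1.726]
ft_force: [-2.7, -8.5, 14.5]
width: 0.0004
gripper_force: 6.9
```

Run:
```python
from h import *
a=cap('top','t2')['frame'];b=cap('side','s2')['frame']
f=lambda i,u,w:cv2.resize(i[w-40:w+40,u-40:u+40],(400,400),interpolation=cv2.INTER_CUBIC)[:,:,::-1]
cv2.imwrite('pics/v2.png',np.hstack([f(a,240,195),f(b,260,205)]))
s=observe();print(s['eef_pos'],s['ft_force'])
```

```text
[ 0.48853869 -0.11366233  0.29391129] [-2.77818719 -8.38967892 15.14458273]
```

View pics/v2.png

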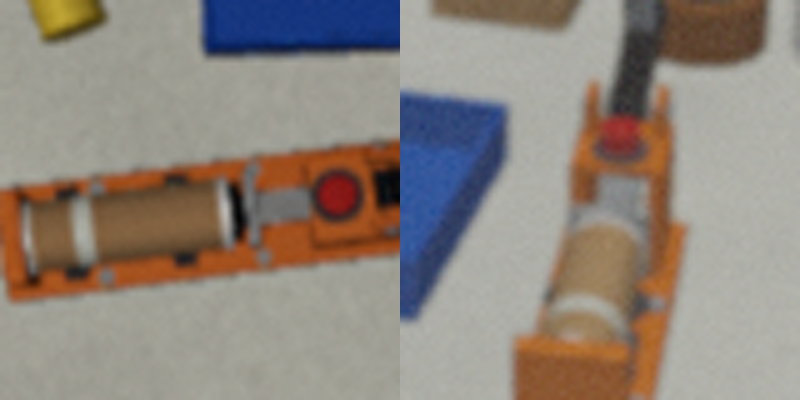

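The cap now shows only its thin flange, at (228,210) in the crop, with the pad on it. I'm lifting off and moving forward to the red button (+115 mm along tool x).

Call:
{"name": "arm_command", "arguments": {"dp": [[0,0,-0.5],[0,0,-0.5],[0,0,-0.5],[0,0,-0.5],[0.7,0,-0.2],[0.8,0,0],[0.8,0,0],[0.8,0,0],[0.8,0,0.2],[0.73,0,0.4],[0,0,0.4],[0,0,0]], "delta_rot": [[0,0,0],[0,0,0],[0,0,0],[0,0,0],[0,0,0],[0,0,0],[0,0,0],[0,0,0],[0,0,0],[0,0,0],[0,0,0],[0,0,0]]}}

```text
clock: 11.98
eef_pos: [0.469, 0.0027, 0.3192]
tool_rot: [-3.137, -0.001, 1.73]
ft_force: [-0.5, 0.4, -0.9]
width: -0.0
gripper_force: 0.0
```

Call:
{"name": "arm_command", "arguments": {"dp": [[0,0.06,0.4],[0,0,0.4],[0,0,0.4],[0,0,0.2],[0,0,0.12],[0,0,0.1]], "delta_rot": [[0,0,0],[0,0,0],[0,0,0],[0,0,0],[0,0,0],[0,0,0]]}}

```text
clock: 12.48
eef_pos: [0.4714, 0.002, 0.2811]
tool_rot: [-3.141, -0.0, 1.727]
ft_force: [-1.1, -0.1, 1.4]
width: -0.0002
gripper_force: 0.9
```

Call:
{"name": "arm_command", "arguments": {"dp": [[0,0,0.08],[0,0,0.04]], "delta_rot": [[0,0,0],[0,0,0]]}}

```text
clock: 12.65
eef_pos: [0.4713, 0.0021, 0.2794]
tool_rot: [3.141, 0.001, 1.728]
ft_force: [-4.4, -1.4, 9.9]
width: 0.0001
gripper_force: 5.1
```

9.9 N is more than the button should need, so I'm looking before pressing further.

Run:
```python
from h import *
a=cap('top','t3')['frame'];b=cap('side','s3')['frame']
f=lambda i,u,w:cv2.resize(i[w-40:w+40,u-40:u+40],(400,400),interpolation=cv2.INTER_CUBIC)[:,:,::-1]
cv2.imwrite('pics/v3.png',np.hstack([f(a,250,195),f(b,262,190)]))
s=observe();print(s['eef_pos'],s['ft_force'],s['moment'])
```

```text
[0.47126363 0.00213603 0.27960744] [-2.91343587 -1.37734085  5.37462953] [-0.23666539  0.7626194   0.04581836]
```

View pics/v3.png

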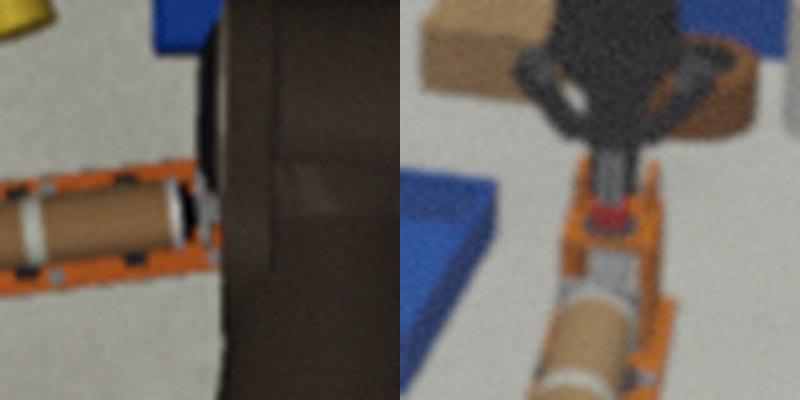

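The fingertip is on the red button at (612,210) in the crop, and the force has fallen to 5.4 N, so the peak was a transient. I'm pressing on slowly.

Call:
{"name": "arm_command", "arguments": {"dp": [[0,0,0.04],[0,0,0.04],[0,0,0]], "delta_rot": [[0,0,0],[0,0,0],[0,0,0]]}}

```text
clock: 13.0
eef_pos: [0.4714, 0.0022, 0.2776]
tool_rot: [3.141, 0.001, 1.728]
ft_force: [-2.5, -1.8, 3.7]
width: -0.0001
gripper_force: 1.8
```

Call:
{"name": "arm_command", "arguments": {"dp": [[0,0,0.04],[0,0,0.04],[0,0,0]], "delta_rot": [[0,0,0],[0,0,0],[0,0,0]]}}

```text
clock: 13.25
eef_pos: [0.4715, 0.0022, 0.2748]
tool_rot: [3.141, 0.001, 1.728]
ft_force: [-2.1, -2.0, 4.3]
width: -0.0
gripper_force: 2.3
```

Normal button feel now: 4.3 N at about 6 mm down. I'll go 1.5 mm further and hold for 1.2 s or more.

Call:
{"name": "arm_command", "arguments": {"dp": [[0,0,0.03],[0,0,0.03],[0,0,0],[0,0,0],[0,0,0],[0,0,0],[0,0,0],[0,0,0],[0,0,0],[0,0,0],[0,0,0],[0,0,0]], "delta_rot": [[0,0,0],[0,0,0],[0,0,0],[0,0,0],[0,0,0],[0,0,0],[0,0,0],[0,0,0],[0,0,0],[0,0,0],[0,0,0],[0,0,0]]}}

```text
clock: 14.25
eef_pos: [0.4715, 0.0022, 0.2734]
tool_rot: [3.141, 0.001, 1.728]
ft_force: [-3.1, -2.6, 6.7]
width: 0.0001
gripper_force: 3.3
```

Call:
{"name": "arm_command", "arguments": {"dp": [[0,0,0],[0,0,0],[0,0,0],[0,0,0],[0,0,0],[0,0,0],[0,0,0],[0,0,0]], "delta_rot": [[0,0,0],[0,0,0],[0,0,0],[0,0,0],[0,0,0],[0,0,0],[0,0,0],[0,0,0]]}}

```text
clock: 14.92
eef_pos: [0.4715, 0.0022, 0.2734]
tool_rot: [3.141, 0.001, 1.728]
ft_force: [-3.3, -2.6, 6.4]
width: 0.0
gripper_force: 3.3
```

Call:
{"name": "arm_command", "arguments": {"dp": [[0,0,-0.2],[0,0,-0.5],[0,0,-0.8],[0,0,-1],[0,0,-1],[0,0,-0.5]], "delta_rot": [[0,0,0],[0,0,0],[0,0,0],[0,0,0],[0,0,0],[0,0,0]]}}

```text
clock: 15.42
eef_pos: [0.472, 0.0026, 0.3759]
tool_rot: [3.138, -0.001, 1.728]
ft_force: [-0.4, 0.4, 0.0]
width: -0.0001
gripper_force: 0.0
```

Call:
{"name": "arm_command", "arguments": {"dp": [[0.7,0,0],[0.8,0,0],[0.8,0,0],[0.8,0,0],[0.8,0,0],[0.8,0,0],[0.7,0,0],[0.28,-0.04,0],[0,0,0],[0,0,0]], "delta_rot": [[0,0,0],[0,0,0],[0,0,0],[0,0,0],[0,0,0],[0,0,0],[0,0,0],[0,0,0],[0,0,0],[0,0,0]], "claw": 85}}

```text
clock: 16.25
eef_pos: [0.4483, 0.1425, 0.373]
tool_rot: [-3.141, 0.0, 1.729]
ft_force: [0.2, 0.4, 0.5]
width: 0.0852
gripper_force: 0.0
```

Run:
```python
from h import *
a=cap('top','t4')['frame'];b=cap('side','s4')['frame']
f=lambda i,u,w,r:cv2.resize(i[w-r:w+r,u-r:u+r],(400,400),interpolation=cv2.INTER_CUBIC)[:,:,::-1]
cv2.imwrite('pics/v4.png',np.hstack([f(a,250,195,40),f(b,260,190,55)]))
s=observe();print(s['eef_pos'],s['ft_force'],s['tool_rot'])
```

```text
[0.44841287 0.14186381 0.37312766] [ 0.35465657 -1.25185012 -0.63470835] [-3.14151785e+00  1.18983123e-04  1.72715236e+00]
```

View pics/v4.png

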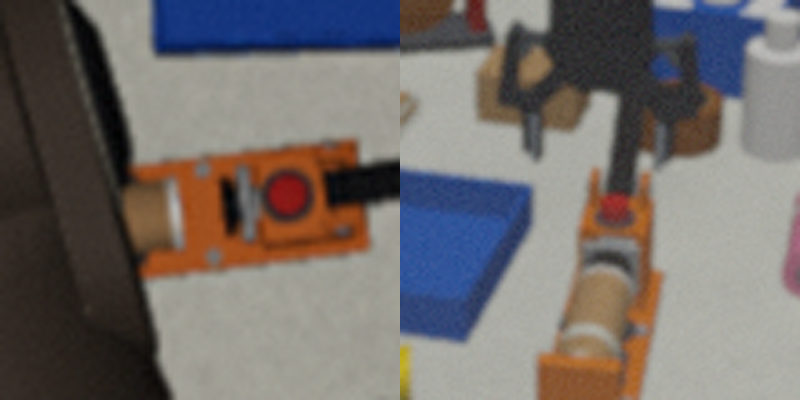

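The jaw is fully back, with a gap of about 30 mm to the cap (pad at (232,205), flange at (178,212)). I'm descending on the tube's middle.

Call:
{"name": "arm_command", "arguments": {"dp": [[0,0,0.6],[0,0,0.8],[0,0,0.8],[0,0,0.8],[0,0,0.8],[0,0,0.8],[0,0,0.7],[0,0,0.5],[0,0,0.4],[0,0,0.24],[0,0,0]], "delta_rot": [[0,0,0],[0,0,0],[0,0,0],[0,0,0],[0,0,0],[0,0,0],[0,0,0],[0,0,0],[0,0,0],[0,0,0],[0,0,0]]}}

```text
clock: 17.27
eef_pos: [0.448, 0.1419, 0.2112]
tool_rot: [-3.14, 0.0, 1.727]
ft_force: [0.2, -0.9, -0.4]
width: 0.0851
gripper_force: 0.0
```

Call:
{"name": "arm_command", "arguments": {"dp": [[0,0,0],[0,0,0],[0,0,0],[0,0,0],[0,0,0],[0,0,0]], "delta_rot": [[0,0,0],[0,0,0],[0,0,0],[0,0,0],[0,0,0],[0,0,0]], "claw": 40, "force": 25}}

```text
clock: 17.77
eef_pos: [0.4494, 0.1427, 0.2136]
tool_rot: [3.138, 0.0, 1.728]
ft_force: [4.5, -1.5, 5.7]
width: 0.0471
gripper_force: 29.5
```

Gripped (47 mm opening). Lifting.

Call:
{"name": "arm_command", "arguments": {"dp": [[0,0,-0.2],[0,0,-0.4],[0,0,-0.5],[0,0,-0.5],[0,0,-0.5],[0,0,-0.5],[0,0,-0.5],[0,0,-0.5],[0,0,-0.3],[0,0,0]], "delta_rot": [[0,0,0],[0,0,0],[0,0,0],[0,0,0],[0,0,0],[0,0,0],[0,0,0],[0,0,0],[0,0,0],[0,0,0]]}}

```text
clock: 18.6
eef_pos: [0.4483, 0.1426, 0.3113]
tool_rot: [3.14, -0.0, 1.728]
ft_force: [0.7, -0.5, -1.4]
width: 0.0472
gripper_force: 28.9
```

Call:
{"name": "arm_command", "arguments": {"dp": [[-0.3,0.3,0],[-0.5,0.5,0],[-0.7,0.7,0],[-0.7,0.7,0],[-0.7,0.7,0],[-0.7,0.7,0],[-0.7,0.7,0],[-0.7,0.7,0],[-0.7,0.7,0],[-0.7,0.7,0],[-0.6,0.6,0],[-0.36,0.37,0]], "delta_rot": [[0,0,0],[0,0,0],[0,0,0],[0,0,0],[0,0,0],[0,0,0],[0,0,0],[0,0,0],[0,0,0],[0,0,0],[0,0,0],[0,0,0]]}}

```text
clock: 19.6
eef_pos: [0.6606, -0.0126, 0.3075]
tool_rot: [-3.139, 0.0, 1.726]
ft_force: [0.1, -0.9, -0.4]
width: 0.0469
gripper_force: 28.8
```

Call:
{"name": "arm_command", "arguments": {"dp": [[0,0,0],[0,0,0],[0,0,0],[0,0,0]], "delta_rot": [[0,0,2],[0,0,2],[0,0,2],[0,0,0]]}}

```text
clock: 19.93
eef_pos: [0.6592, -0.0113, 0.3078]
tool_rot: [-3.139, -0.0, 1.622]
ft_force: [-0.5, -0.2, -1.8]
width: 0.047
gripper_force: 28.8
```

Call:
{"name": "arm_command", "arguments": {"dp": [[0,0,0.4],[0,0,0.6],[0,0,0.6],[0,0,0.6],[0,0,0.6],[0,0,0.6],[0,0,0.4],[0,0,0.3],[0,0,0.2],[0,0,0.1],[0,0,0]], "delta_rot": [[0,0,0],[0,0,0],[0,0,0],[0,0,0],[0,0,0],[0,0,0],[0,0,0],[0,0,0],[0,0,0],[0,0,0],[0,0,0]]}}

```text
clock: 20.85
eef_pos: [0.659, -0.0105, 0.1994]
tool_rot: [-3.141, -0.0, 1.623]
ft_force: [0.0, -0.1, -2.7]
width: 0.047
gripper_force: 28.9
```

Call:
{"name": "arm_command", "arguments": {"dp": [[0,0,0.1],[0,0,0.1],[0,0,0.06],[0,0,0]], "delta_rot": [[0,0,0],[0,0,0],[0,0,0],[0,0,0]]}}

```text
clock: 21.18
eef_pos: [0.659, -0.0105, 0.1931]
tool_rot: [-3.142, 0.0, 1.623]
ft_force: [-1.2, -0.9, -2.9]
width: 0.0467
gripper_force: 28.9
```

Call:
{"name": "arm_command", "arguments": {"dp": [[0,0,0.06],[0,0,0.06],[0,0,0.06],[0,0,0]], "delta_rot": [[0,0,0],[0,0,0],[0,0,0],[0,0,0]]}}

```text
clock: 21.52
eef_pos: [0.6589, -0.0105, 0.1883]
tool_rot: [-3.141, -0.0, 1.623]
ft_force: [-0.5, -0.1, -1.7]
width: 0.0472
gripper_force: 28.9
```

Call:
{"name": "arm_command", "arguments": {"dp": [[0,0,0.06],[0,0,0.06],[0,0,0]], "delta_rot": [[0,0,0],[0,0,0],[0,0,0]]}}

```text
clock: 21.77
eef_pos: [0.6589, -0.0105, 0.1853]
tool_rot: [-3.141, -0.0, 1.623]
ft_force: [0.7, 0.0, -2.1]
width: 0.047
gripper_force: 28.9
```

Call:
{"name": "arm_command", "arguments": {"dp": [[0,0,0.05],[0,0,0.05],[0,0,0]], "delta_rot": [[0,0,0],[0,0,0],[0,0,0]]}}

```text
clock: 22.02
eef_pos: [0.6591, -0.0104, 0.1833]
tool_rot: [3.141, -0.0, 1.623]
ft_force: [-0.3, 1.8, 0.3]
width: 0.0469
gripper_force: 29.1
```

Call:
{"name": "arm_command", "arguments": {"dp": [[0,0,0.03],[0,0,0]], "delta_rot": [[0,0,0],[0,0,0]]}}

```text
clock: 22.18
eef_pos: [0.6591, -0.0104, 0.1831]
tool_rot: [3.141, -0.0, 1.623]
ft_force: [-1.5, -0.0, 3.8]
width: 0.047
gripper_force: 29.3
```

Call:
{"name": "arm_command", "arguments": {"dp": [[0,0,0],[0,0,0],[0,0,0],[0,0,0],[0,0,-0.2],[0,0,-0.4],[0,0,-0.6],[0,0,-0.8],[0,0,-0.8],[0,0,-0.8],[0,0,-0.8],[0,0,-0.5]], "delta_rot": [[0,0,0],[0,0,0],[0,0,0],[0,0,0],[0,0,0],[0,0,0],[0,0,0],[0,0,0],[0,0,0],[0,0,0],[0,0,0],[0,0,0]], "claw": 68}}

```text
clock: 23.18
eef_pos: [0.6592, -0.0105, 0.3086]
tool_rot: [3.138, 0.0, 1.623]
ft_force: [0.3, 0.1, 1.0]
width: 0.0681
gripper_force: 0.0
```

Call:
{"name": "arm_command", "arguments": {"dp": [[-0.6,-0.3,-0.6],[-0.8,-0.5,-0.4],[-0.8,-0.5,0],[-0.8,-0.5,0],[-0.8,-0.5,0],[-0.8,-0.5,0],[-0.8,-0.5,0],[-0.8,-0.5,0],[-0.8,-0.5,0],[-0.5,-0.3,0],[0,0,0],[0,0,0]], "delta_rot": [[0,0,0],[0,0,0],[0,0,0],[0,0,0],[0,0,0],[0,0,0],[0,0,0],[0,0,0],[0,0,0],[0,0,0],[0,0,0],[0,0,0]]}}

```text
clock: 24.18
eef_pos: [0.5538, -0.2042, 0.3307]
tool_rot: [3.14, -0.0, 1.622]
ft_force: [0.2, 0.3, 0.1]
width: 0.068
gripper_force: 0.0
```

Run:
```python
from h import *
a=cap('top','t5')['frame'];b=cap('side','s5')['frame']
f=lambda i,u,w,r:cv2.resize(i[w-r:w+r,u-r:u+r],(400,400),interpolation=cv2.INTER_CUBIC)[:,:,::-1]
cv2.imwrite('pics/v5.png',np.hstack([f(a,262,165,60),f(b,240,200,60)]))
s=observe();print(s['clock'],s['eef_pos'],s['ft_force'],s['width'])
```

```text
24.2833 [ 0.55436569 -0.20318625  0.33026033] [-0.20624413  0.83417828  0.2883571 ] 0.06792484460135098
```

View pics/v5.png

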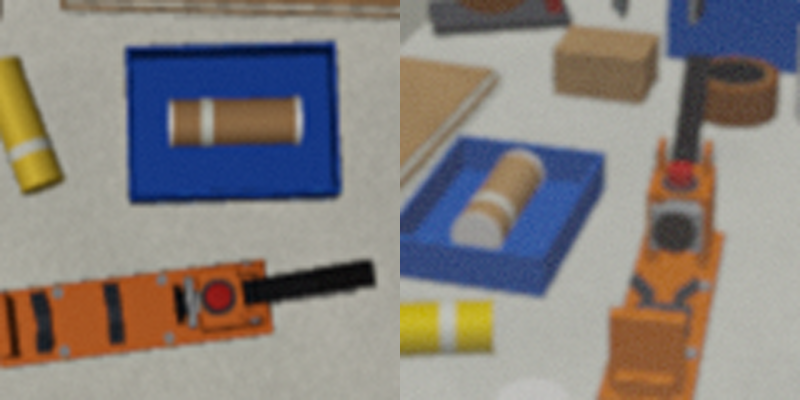

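The capped tube lies level in the middle of the tray (235,122 in the crop), the jaw is back, and the arm is clear of everything. Handing in.

```bash
python3 -c "
from plant import arm
print(arm.job_done())"
```

```text
the job is handed in; nothing more can be done
None
```

I pressed the cap home (trigger peaked near 15 N), held the release until the jaw was fully back, laid the capped tube level in the blue tray, and handed the job in at about 24 s; no verdict was returned.

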